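# Load the round sample jars into their warming blocks

## Task

Put each of the four round amber sample jars upright into the aluminium block whose well is made for its size, standing flat on the bottom of the well. Begin with the largest jar, which takes longest to warm, and work down in size to the smallest. Lower each jar gently to the bottom without dropping it, tip none over, and leave the two square bottles standing where they are.

Things in the scene. Friction and masses are not known exactly. Their poses are not given: they have to be found in the camera images.
- jar64_center (a point): The largest round jar: straight-sided upright amber cylinder with a white screw cap as wide as the jar and a paper label; 64 mm across, 88 mm tall (the cap is the top 18 mm). The point is its centre, 44 mm above its underside; z is up along its axis. It is loose and stands on the bench paper (height 0) at the start. In a block its lowest 12 mm are inside the well, with only 6 mm all round, so grip it in its upper half; 20 to 40 N holds it.
- jar50_center (a point): The second largest round jar: straight-sided upright amber cylinder with a white screw cap as wide as the jar and a paper label; 50 mm across, 82 mm tall (the cap is the top 18 mm). The point is its centre, 41 mm above its underside; z is up along its axis. It is loose and stands on the bench paper (height 0) at the start. In a block its lowest 12 mm are inside the well, with only 6 mm all round, so grip it in its upper half; 20 to 40 N holds it.
- jar36_center (a point): The second smallest round jar: straight-sided upright amber cylinder with a white screw cap as wide as the jar and a paper label; 36 mm across, 76 mm tall (the cap is the top 18 mm). The point is its centre, 38 mm above its underside; z is up along its axis. It is loose and stands on the bench paper (height 0) at the start. In a block its lowest 12 mm are inside the well, with only 6 mm all round, so grip it in its upper half; 20 to 40 N holds it.
- jar22_center (a point): The smallest round jar: straight-sided upright amber cylinder with a white screw cap as wide as the jar and a paper label; 22 mm across, 70 mm tall (the cap is the top 18 mm). The point is its centre, 35 mm above its underside; z is up along its axis. It is loose and stands on the bench paper (height 0) at the start. In a block its lowest 12 mm are inside the well, with only 6 mm all round, so grip it in its upper half; 20 to 40 N holds it.
- well64 (a point): Well of the aluminium block for the 64 mm jar: a fixed square block, 92 x 92 mm and 18 mm tall, with one round upright well 76 mm across and 12 mm deep, its mouth bevelled by 3 mm. The point is the centre of the well's floor, 6 mm above the bench; z is up. A larger jar does not go into it. Other things in the row of blocks (a stack of dishes, a box of tips) are under 40 mm tall.
- well50 (a point): Well of the aluminium block for the 50 mm jar: a fixed square block, 78 x 78 mm and 18 mm tall, with one round upright well 62 mm across and 12 mm deep, its mouth bevelled by 3 mm. The point is the centre of the well's floor, 6 mm above the bench; z is up. A larger jar does not go into it. Other things in the row of blocks (a stack of dishes, a box of tips) are under 40 mm tall.
- well36 (a point): Well of the aluminium block for the 36 mm jar: a fixed square block, 64 x 64 mm and 18 mm tall, with one round upright well 48 mm across and 12 mm deep, its mouth bevelled by 3 mm. The point is the centre of the well's floor, 6 mm above the bench; z is up. A larger jar does not go into it. Other things in the row of blocks (a stack of dishes, a box of tips) are under 40 mm tall.
- well22 (a point): Well of the aluminium block for the 22 mm jar: a fixed square block, 50 x 50 mm and 18 mm tall, with one round upright well 34 mm across and 12 mm deep, its mouth bevelled by 3 mm. The point is the centre of the well's floor, 6 mm above the bench; z is up. A larger jar does not go into it. Other things in the row of blocks (a stack of dishes, a box of tips) are under 40 mm tall.
- square_large_center (a point): The large square bottle, to be left standing: loose, upright, amber, 46 x 46 mm in plan and 78 mm tall with a narrow white cap 25 mm across. The point is its centre, 39 mm above its underside.
- square_small_center (a point): The small square bottle, to be left standing: loose, upright, amber, 34 x 34 mm in plan and 70 mm tall with a narrow white cap 25 mm across. The point is its centre, 35 mm above its underside.
Mind the look-alikes: they are no part of the job. Leave any black look-alike of the part that bears jar22_center alone.

How it is judged:
By the outcome, as a careful person would: the job done as asked, in the order asked, and still so for the second after the job is handed in, with the robot touching nothing.
It also fails if it takes over 109 s, if anything falls off the work surface, if the arm or the gripper's body presses on something with over 40 N, if the wrist force passes 120 N, or if a joint passes its speed limit or range.

## Robot

A 6-joint arm with a two-finger parallel gripper is mounted at the origin on the work surface. World frame = base frame: x ahead of the robot, y to its left, z up, the work surface at z = 0. Lengths are in mm, angles in rad, forces in N, time in s.
With the tool pointing down it reaches from about 275 to 725 mm from the base axis. Payload 15.9 kg.
Tool frame: the origin (TCP) lies at the very end of the fingers, on their centre line; the grasp point (between the pads) lies 19 mm behind it; z points along the fingers, y is the line along which they close (so a half turn about z gives the same grasp; the last joint's range is limited). The gripper opens to 85 mm and grips with 20 to 120 N. Pads are 22 mm wide; open, the fingers measure 114 mm over their backs; the gripper's body (76 mm by 85 mm) begins 54 mm behind the grasp point. The pads swing forward as they close: fully open they stand 13 mm farther back than shut.
Start: joints at [-1.254, 0.213, -0.034, 1.323, 0, 1.571], TCP at [155.757, -475.105, 231.306] pointing down, gripper open.
Joint ranges: [-2.98, 2.98], [-0.74, 1.72], [-1.14, 1.35], [-2.1, 2.04], [-1.57, 1.44], [-3.14, 3.14]. Speed limits (rad/s): [1.89, 1.89, 2.39, 2.57, 3.14, 3.14].

## Interface

Orientations are given as a 3x3 rotation matrix whose columns are the frame's x, y, z axes.
In Python, from rig import r gives the robot as it stands.
- The arm moves only by the tool carry_out, never from a script. Its argument "steps" is a list of rows, each an object with "translation": the shift along the tool's x, y, z in units of 25 mm (1.0 is 25 mm), a list of three; "rotation": the turn, a rotation vector about the tool's x, y, z in units of 5 degrees (1.0 is 5 degrees), a list of three. A call has 1 to 10 rows; each row shifts and turns the commanded pose from where the row before left it, along the tool's axes as they then stand; what a row does not reach is not made up. A row lasts 1/10 s, in which the tool goes at most 50 mm and 8.59 degrees, less where a joint would pass 70% of its speed; a pose out of reach is approached as far as the arm can. A call is refused whole if a number of a shift passes 1 or a number of a turn 1, either way. A call with a gripper value outside its range is refused whole. "jaw" is the gripper's target within -1 to 1 (fully open at 1, half-way at 0, shut at -1), set as the call begins (left out, the last holds). The fingers move at their own pace and stop on an object; "force" is the grip in N (left out, the last holds). Time passes only in rows, so rows that do not move let the fingers close. It gives the time, the measured TCP pose, the force, the opening and the grip force at its end, in the units of the state.
- r.get_obs(): the state, without advancing time (a new reading comes with each control period).
- r.snapshot(name): name is "scene" or "side" or "wrist"; returns the picture (480x640x3 uint8, blue, green, red); there is no depth.
- r.camera_params(name): a dict with "intrinsics" (3x3 intrinsics, pixels), "k1" (the pictures are not rectified: a ray, as slopes to the right and down, at radius r is drawn at 1 + k1 r^2 times it, then the intrinsics apply), "origin" and "rotation" of the camera in the world. Camera axes: x right, y down, z forward; pixel columns grow to the right and rows downward; lengths in mm; the calibration is good to about 2 mm. A picture is of the moment at which its call begins: read the wrist's pose just before it. camera_params takes no time and is no camera call; for the wrist camera it gives the pose at the moment of the call.
- r.close_job(): hands the job in; it is judged then, once.
Trained networks look in the newest picture that a camera, given by its name, has taken for a name from the list of things; names that differ only in an ending like _2 or _b are one class to them, and where a whole thing is asked for, a point or a joint stands for the part that bears it (a point fixed in the world has none). Each returns a list of dicts, best first, with "confidence" (0 to 1); they miss things now and then, are a little off and sometimes report something else, mostly with a low value. They report only what shows in the picture. A call takes as long as a camera call. They do not tell look-alikes from the thing itself.
- r.spot_in(camera, label): "box" ([left, top, width, height] in pixels, round what is visible of it).
- r.cut_out(camera, label): "mask" (480x640 bool, what is visible of it) and "box" ([left, top, width, height] in pixels, round what is visible of it).
- r.landmark_of(camera, label): "at" ([column, row] in pixels: a listed point, or the origin of a listed thing).
The state is a dict: "time_s": time; "qpos": joint angles; "dq": joint speeds; "joint_efforts": joint torques, N m; "eef_pos": TCP position; "orientation": TCP orientation; "wrist_force": force on the tool from outside, world axes, zero at the start; "torque": the same for the moment, N m; "grip_width": opening from 0.0 (shut) to 1.0 (fully open); "grasp_force": force on a finger pad.
Only numpy, scipy, OpenCV 4.12 (cv2) and the standard library are available. Lean on these libraries where they do the work, as an engineer would, in place of code of your own. Each camera call takes 0.05 s, during which the arm holds its last target. There are 200 camera calls.

## Working session

There is one attempt and no reset: what is moved stays moved. The work goes in short steps, Python scripts to look and compute and a tool call to move; the robot and the scene stay as the last step left them, time stands still between calls to the robot, and variables do not carry over. Pictures are saved under pics/ and viewed, at most 14 in all, crops included, and the job is handed in when it is done.

Besides the shell and the picture viewer there is one more tool, called by a JSON object that holds its "op" and its "data", one argument or row to a line. carry_out: Moves the arm, as the interface text tells. Its arguments: {"type":"object","properties":{"steps":{"type":"array"},"jaw":{"type":"number"},"force":{"type":"number"}},"required":["steps"]}

```bash
mkdir -p pics; ls; cat > h.py <<'E'
import numpy as np, cv2
from rig import r
def ray(c,uv,p=None):
    p=p or r.camera_params(c); K=np.array(p["intrinsics"],float);k=p["k1"]
    d=np.array([(uv[0]-K[0,2])/K[0,0],(uv[1]-K[1,2])/K[1,1]]); u=d.copy()
    for _ in range(20): u=d/(1+k*(u@u))
    return np.array(p["origin"],float),np.array(p["rotation"],float)@np.array([u[0],u[1],1])
def atz(c,uv,z,p=None):
    o,d=ray(c,uv,p); return o+d*(z-o[2])/d[2]
Z=dict(jar64_center=44,jar50_center=41,jar36_center=38,jar22_center=35,well64=6,well50=6,well36=6,well22=6,square_large_center=39,square_small_center=35)
E
python3 - <<'E'
from h import *
for c in("scene","side"):
    cv2.imwrite(f"pics/{c}0.png",r.snapshot(c))
    for n,z in Z.items():
        for f in r.landmark_of(c,n)[:3]: print(c,n,round(f["confidence"],2),np.round(f["at"]),np.round(atz(c,f["at"],z)[:2]))
print(r.get_obs())
E
```

```text
pics
scene jar64_center 0.97 [361. 206.] [413.  55.]
scene jar50_center 0.96 [421. 255.] [461. 209.]
scene jar36_center 0.97 [256. 170.] [ 428. -195.]
scene jar36_center 0.63 [207. 248.] [ 645. -175.]
scene jar22_center 0.83 [187. 174.] [ 508. -330.]
scene well64 0.68 [453. 350.] [599. 332.]
scene well64 0.65 [165. 212.] [ 600. -330.]
scene well64 0.59 [210. 248.] [ 631. -186.]
scene well50 0.68 [453. 350.] [599. 332.]
scene well50 0.65 [165. 212.] [ 600. -330.]
scene well50 0.59 [210. 248.] [ 631. -186.]
scene well36 0.68 [453. 350.] [599. 332.]
scene well36 0.65 [165. 212.] [ 600. -330.]
scene well36 0.59 [210. 248.] [ 631. -186.]
scene well22 0.68 [453. 350.] [599. 332.]
scene well22 0.65 [165. 212.] [ 600. -330.]
scene well22 0.59 [210. 248.] [ 631. -186.]
scene square_large_center 0.83 [296. 201.] [460. -74.]
scene square_small_center 0.81 [485. 270.] [432. 331.]
side jar64_center 0.56 [249. 247.] [420.  60.]
side jar50_center 0.61 [260. 204.] [455. 209.]
side jar36_center 0.65 [273. 350.] [ 431. -187.]
side jar22_center 0.93 [310. 429.] [ 460. -323.]
side jar22_center 0.71 [356
[... 816 characters left out ...]
0]), 'dq': array([-1.88683595e-03,  8.16582820e-05,  7.92513974e-04, -8.22616707e-05,
       -8.76145683e-05,  1.24439349e-04]), 'joint_efforts': array([ 1.26134175e-03, -6.85971022e+01,  4.87327874e+01,  1.78065980e-03,
       -1.02702316e-05, -9.20626029e-07]), 'eef_pos': array([ 155.76305359, -475.13426653,  231.32866087]), 'orientation': array([[ 9.50245005e-01,  3.11503501e-01,  1.66266872e-05],
       [ 3.11503501e-01, -9.50245001e-01, -7.85735450e-05],
       [-8.67650791e-06,  7.98433899e-05, -9.99999997e-01]]), 'wrist_force': array([-0.6598917 , -0.95232656, -0.63625384]), 'torque': array([-0.02280851, -0.03012523, -0.03329259]), 'grasp_force': 0.0, 'grip_width': 1.0046113376357024}
```

View pics/scene0.png

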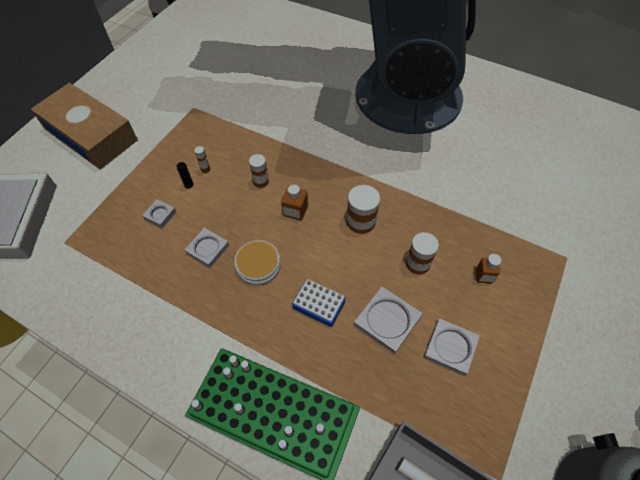

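View pics/side0.png

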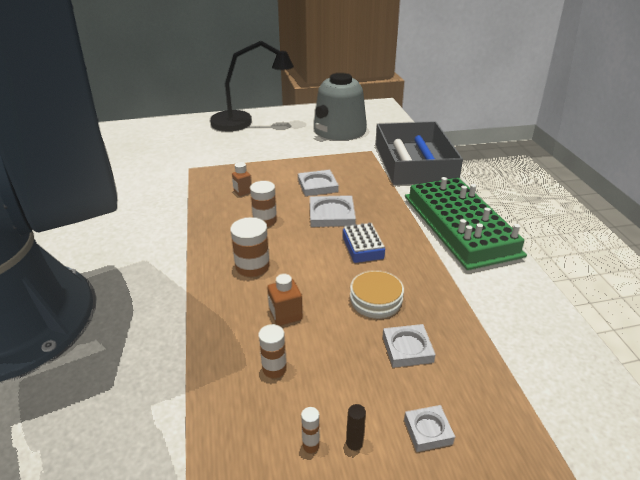

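The scene view shows the 64 mm jar at pixel (362,205), the 50 at (422,253), the 36 at (258,170), and the amber 22 at (202,160). The black look-alike is at (185,175). The wells are 64 at (388,318), 50 at (453,345), 36 at (207,247) and 22 at (158,213). The side view agrees with this: the amber 22 is at (310,430) and the black one at (356,427).

{"op": "carry_out", "data": {
  "steps": [
    {"translation": [0, 0, 0], "rotation": [0, 0, 0.908]},
    {"translation": [0, 0, 0], "rotation": [0, 0, 0.908]},
    {"translation": [0, 0, 0], "rotation": [0, 0, 0.908]},
    {"translation": [0, 0, 0], "rotation": [0, 0, 0.908]},
    {"translation": [0.4, -0.97, 0], "rotation": [0, 0, 0]},
    {"translation": [0.4, -0.97, 0], "rotation": [0, 0, 0]},
    {"translation": [0.4, -0.97, 0], "rotation": [0, 0, 0]},
    {"translation": [0.4, -0.97, 0], "rotation": [0, 0, 0]},
    {"translation": [0.4, -0.97, 0], "rotation": [0, 0, 0]},
    {"translation": [0.4, -0.97, 0], "rotation": [0, 0, 0]}
  ],
  "jaw": 1,
  "force": 30
}}

```text
time_s: 2.1
eef_pos: [216.0, -328.6, 231.3]
orientation: [[1.0, -0.0, 0.0], [-0.0, -1.0, -0.0], [0.0, 0.0, -1.0]]
wrist_force: [-0.6, -0.4, -0.3]
grip_width: 1.004
grasp_force: 0.0
```

{"op": "carry_out", "data": {
  "steps": [
    {"translation": [0.5, -0.97, 0], "rotation": [0, 0, 0]},
    {"translation": [0.5, -0.97, 0], "rotation": [0, 0, 0]},
    {"translation": [0.5, -0.97, 0], "rotation": [0, 0, 0]},
    {"translation": [0.5, -0.97, 0], "rotation": [0, 0, 0]},
    {"translation": [0.5, -0.97, 0], "rotation": [0, 0, 0]},
    {"translation": [0.5, -0.97, 0], "rotation": [0, 0, 0]},
    {"translation": [0.5, -0.97, 0], "rotation": [0, 0, 0]},
    {"translation": [0.5, -0.97, 0], "rotation": [0, 0, 0]}
  ]
}}

```text
time_s: 2.9
eef_pos: [316.2, -134.6, 231.4]
orientation: [[1.0, -0.0, 0.0], [-0.0, -1.0, -0.0], [0.0, 0.0, -1.0]]
wrist_force: [1.3, -0.6, 0.3]
grip_width: 0.998
grasp_force: 0.0
```

```bash
cat >> h.py <<'E'
def look(name,labels,save=None):
    p=r.camera_params("wrist"); o=r.get_obs(); im=r.snapshot("wrist")
    if save: cv2.imwrite(f"pics/{save}.png",im)
    print("t",round(o["time_s"],2),"tcp",np.round(o["eef_pos"],1),"w",round(o["grip_width"],3))
    print("cam",np.round(p["origin"]),np.round(p["rotation"],2).tolist())
    for n in labels:
        for f in r.landmark_of("wrist",n)[:4]: print(n,round(f["confidence"],2),np.round(f["at"]),np.round(atz("wrist",f["at"],Z[n],p)[:2],1))
E
python3 - <<'E'
from h import *
look("w",["jar64_center","jar50_center","square_large_center","well64"],"w1")
E
```

```text
t 2.9 tcp [ 316.2 -134.6  231.4] w 0.998
cam [ 386. -135.  375.] [[-0.0, -0.96, -0.27], [-1.0, 0.0, -0.0], [0.0, 0.27, -0.96]]
jar64_center 0.86 [82. 93.] [425.7  61. ]
square_large_center 0.97 [246.  42.] [465.1 -79. ]
```

View pics/w1.png

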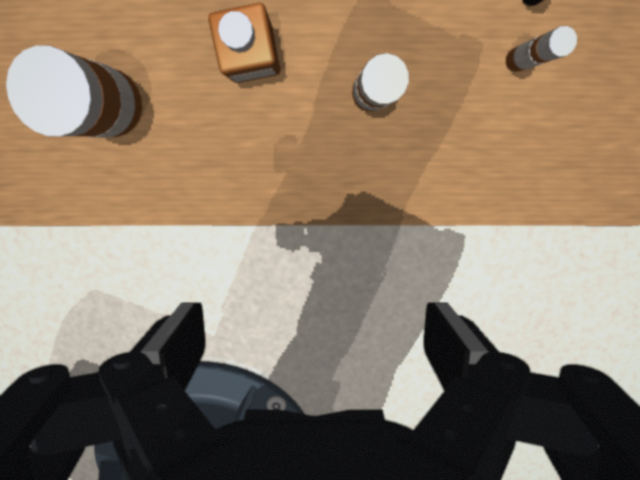

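The wrist picture shows the 64 mm jar's cap at (50,90), the large square bottle at (245,40), the 36 mm cap at (385,80) and the 22 mm cap at (562,42). The black tip is at (535,0).

{"op": "carry_out", "data": {
  "steps": [
    {"translation": [0.4, -0.96, 0], "rotation": [0, 0, 0]},
    {"translation": [0.4, -0.96, 0], "rotation": [0, 0, 0]},
    {"translation": [0.4, -0.96, 0], "rotation": [0, 0, 0]},
    {"translation": [0.4, -0.96, 0], "rotation": [0, 0, 0]},
    {"translation": [0.4, -0.96, 0], "rotation": [0, 0, 0]},
    {"translation": [0.4, -0.96, 0], "rotation": [0, 0, 0]},
    {"translation": [0.4, -0.96, 0], "rotation": [0, 0, 0]},
    {"translation": [0.4, -0.96, 0], "rotation": [0, 0, 0]},
    {"translation": [0, 0, 0], "rotation": [0, 0, 0]}
  ]
}}

```text
time_s: 4.05
eef_pos: [397.0, 22.9, 231.7]
orientation: [[0.999, 0.036, -0.001], [0.036, -0.999, 0.029], [-0.0, -0.029, -1.0]]
wrist_force: [-0.0, -0.4, -0.5]
grip_width: 1.001
grasp_force: 0.0
```

```bash
cat >> h.py <<'E'
def circ(name,cam,xy,z,R,half=70,tol=2,s=4,save=None):
    """top-down warp of plane z around xy (s px/mm; col=-y,row=-x), then Hough circle of radius R mm"""
    p=r.camera_params(cam); o=r.get_obs(); im=r.snapshot(cam)
    K=np.array(p["intrinsics"],float);Rm=np.array(p["rotation"],float);O=np.array(p["origin"],float)
    n=2*half*s; a=(np.arange(n)-n/2)/s
    Y,X=np.meshgrid(xy[1]-a,xy[0]-a)
    P=(np.stack([X,Y,np.full_like(X,z)],-1)-O)@Rm
    u=P[...,:2]/P[...,2:]; u=u*(1+p["k1"]*(u**2).sum(-1,keepdims=True))
    w=cv2.remap(im,np.float32(u[...,0]*K[0,0]+K[0,2]),np.float32(u[...,1]*K[1,1]+K[1,2]),cv2.INTER_LINEAR)
    g=cv2.GaussianBlur(cv2.cvtColor(w,cv2.COLOR_BGR2GRAY),(0,0),3)
    c=cv2.HoughCircles(g,cv2.HOUGH_GRADIENT_ALT if 0 else cv2.HOUGH_GRADIENT,1,20,param1=60,param2=12,minRadius=int((R-tol)*s),maxRadius=int((R+tol)*s))
    print(name,"t",round(o["time_s"],2),"tcp",np.round(o["eef_pos"],1))
    if c is not None:
        for q in c[0][:3]:
            print("  xy",round(xy[0]-(q[1]-n/2)/s,1),round(xy[1]-(q[0]-n/2)/s,1),"R",q[2]/s)
        q=c[0][0]; cv2.circle(w,(int(q[0]),int(q[1])),int(q[2]),(0,255,0),1)
    if save: cv2.imwrite(f"pics/{save}.png",w)
E
python3 - <<'E'
from h import *
look("w",["jar64_center","jar50_center"])
circ("jar64","wrist",(420,58),88,32,save="c64")
circ("jar64s","scene",(420,58),88,32)
circ("jar64d","side",(420,58),88,32)
E
```

```text
t 4.05 tcp [397.   22.9 231.7] w 1.001
cam [467.  21. 375.] [[0.04, -0.96, -0.27], [-1.0, -0.04, 0.02], [-0.03, 0.27, -0.96]]
jar50_center 0.77 [114. 140.] [461.2 209.1]
jar64 t 4.2 tcp [395.8  22.3 231.7]
  xy 422.4 61.4 R 31.8
jar64s t 4.25 tcp [395.7  22.4 231.8]
  xy 419.6 60.9 R 32.175
jar64d t 4.3 tcp [395.7  22.4 231.8]
  xy 421.9 59.1 R 31.725
```

View pics/c64.png

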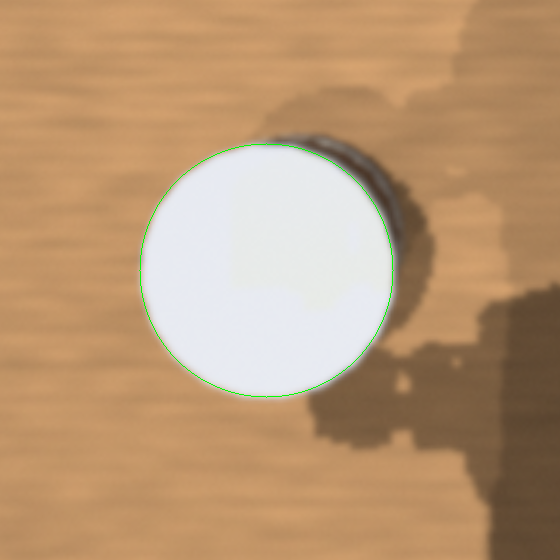

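The 64 mm jar's circle fit is clean. The arm stopped short of its target and the tool is slightly tilted, so I'm checking the joints while measuring all the other circles from the fixed cameras.

```bash
python3 - <<'E'
from h import *
o=r.get_obs(); print(np.round(o["qpos"],3),np.round(o["dq"],3)); print(np.round(o["orientation"],3).tolist())
for n,xy,z,R in [("j50",(461,209),82,25),("j36",(430,-190),76,18),("j22",(462,-323),70,11),("w64",(598,203),18,41),("w50",(602,332),18,34),("w36",(632,-185),18,27),("w22",(602,-330),18,20)]:
    for c in("scene","side"): circ(n+c,c,xy,z,R,half=55,save=n+c)
ims=[np.hstack([cv2.resize(cv2.imread(f"pics/{n}{c}.png"),(200,200)) for n in("w64","w50","w36","w22")]) for c in("scene","side")]
cv2.imwrite("pics/m.png",np.vstack(ims))
E
```

```text
[ 0.035  0.    -0.274  1.297  0.028  3.141] [ 0.006 -0.002 -0.001  0.     0.001 -0.   ]
[[0.999, 0.036, -0.001], [0.036, -0.999, 0.028], [-0.0, -0.028, -1.0]]
j50scene t 4.35 tcp [395.7  22.5 231.9]
  xy 459.6 207.6 R 25.125
j50side t 4.4 tcp [395.8  22.6 231.9]
  xy 461.1 206.1 R 24.675
j36scene t 4.45 tcp [395.8  22.8 231.9]
j36side t 4.5 tcp [395.9  22.8 231.9]
  xy 430.6 -189.4 R 17.875
j22scene t 4.55 tcp [395.9  22.9 231.9]
j22side t 4.6 tcp [395.9  22.9 231.9]
  xy 459.6 -324.9 R 10.525
  xy 456.4 -340.9 R 12.3
w64scene t 4.65 tcp [395.9  23.  231.8]
w64side t 4.7 tcp [395.9  23.  231.8]
w50scene t 4.75 tcp [396.   23.  231.8]
  xy 602.1 322.6 R 33.625
w50side t 4.8 tcp [396.   23.  231.8]
w36scene t 4.85 tcp [396.   23.1 231.8]
w36side t 4.9 tcp [396.   23.1 231.8]
w22scene t 4.95 tcp [396.   23.1 231.8]
w22side t 5.0 tcp [396.   23.1 231.8]
  xy 609.6 -339.4 R 20.45
```

View pics/m.png

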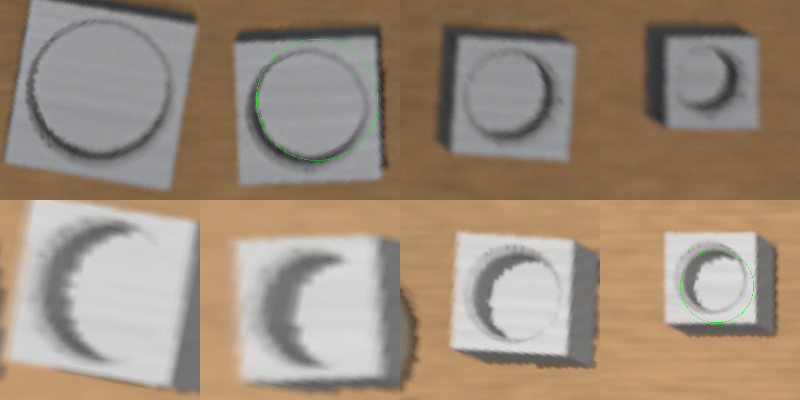

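The last joint hit its upper limit, because yaw 0 needs q6 = π + q1. For the +y jars I'll use yaw +90° instead (tool x = world y, tool y = world x).

{"op": "carry_out", "data": {
  "steps": [
    {"translation": [0, 0, 0], "rotation": [0, 0, -0.98]},
    {"translation": [0, 0, 0], "rotation": [0, 0, -0.98]},
    {"translation": [0, 0, 0], "rotation": [0, 0, -0.98]},
    {"translation": [0, 0, 0], "rotation": [0, 0, -0.98]},
    {"translation": [0, 0, 0], "rotation": [0, 0, -0.98]},
    {"translation": [0, 0, 0], "rotation": [0, 0, -0.98]},
    {"translation": [0, 0, 0], "rotation": [0, 0, -0.98]},
    {"translation": [0, 0, 0], "rotation": [0, 0, -0.98]},
    {"translation": [0, 0, 0], "rotation": [0, 0, -0.98]}
  ]
}}

```text
time_s: 5.95
eef_pos: [396.0, 23.1, 231.8]
orientation: [[0.69, 0.724, -0.001], [0.724, -0.689, 0.028], [0.02, -0.02, -1.0]]
wrist_force: [0.5, 0.6, 0.3]
grip_width: 0.997
grasp_force: 0.0
```

{"op": "carry_out", "data": {
  "steps": [
    {"translation": [0, 0, 0], "rotation": [0, 0, -0.98]},
    {"translation": [0, 0, 0], "rotation": [0, 0, -0.98]},
    {"translation": [0, 0, 0], "rotation": [0, 0, -0.98]},
    {"translation": [0, 0, 0], "rotation": [0, 0, -0.98]},
    {"translation": [0, 0, 0], "rotation": [0, 0, -0.98]},
    {"translation": [0, 0, 0], "rotation": [0, 0, -0.98]},
    {"translation": [0, 0, 0], "rotation": [0, 0, -0.98]},
    {"translation": [0, 0, 0], "rotation": [0, 0, -0.98]},
    {"translation": [0, 0, 0], "rotation": [0, 0, -0.98]},
    {"translation": [0, 0, 0], "rotation": [0, 0, 0]}
  ]
}}

```text
time_s: 6.95
eef_pos: [396.0, 23.0, 231.8]
orientation: [[-0.007, 1.0, -0.001], [1.0, 0.007, 0.028], [0.028, -0.001, -1.0]]
wrist_force: [0.0, 0.1, -0.2]
grip_width: 1.001
grasp_force: 0.0
```

```bash
cat >> h.py <<'E'
from scipy.spatial.transform import Rotation as Ro
def plan(xyz,yaw):
    o=r.get_obs(); C=np.array(o["orientation"]); p=np.array(o["eef_pos"])
    c,s=np.cos(yaw),np.sin(yaw); T=np.array([[c,s,0],[s,-c,0],[0,0,-1]])
    print("t",round(o["time_s"],2),"tcp",np.round(p,1),"q6",round(o["qpos"][5],2),"w",round(o["grip_width"],3))
    print(" turn units",np.round(np.degrees(Ro.from_matrix(C.T@T).as_rotvec())/5,3),"shift units after turn",np.round(T.T@(np.array(xyz)-p)/25,3))
E
python3 - <<'E'
from h import *
plan((422,61,200),np.pi/2)
E
```

```text
t 6.95 tcp [396.   23.  231.8] q6 1.6 w 1.001
 turn units [-0.013 -0.322  0.078] shift units after turn [1.518 1.04  1.272]
```

{"op": "carry_out", "data": {
  "steps": [
    {"translation": [0, 0, 0], "rotation": [-0.013, -0.322, 0.078]},
    {"translation": [0, 0.51, 0.4], "rotation": [0, 0, 0]},
    {"translation": [0, 0.51, 0.4], "rotation": [0, 0, 0]},
    {"translation": [0, 0, 0], "rotation": [0, 0, 0]}
  ]
}}

```text
time_s: 7.35
eef_pos: [422.4, 23.1, 209.9]
orientation: [[0.002, 1.0, -0.002], [1.0, -0.002, -0.0], [-0.0, -0.002, -1.0]]
wrist_force: [-0.4, -0.5, -0.3]
grip_width: 0.998
grasp_force: 0.0
```

```bash
python3 - <<'E'
from h import *
circ("jar64","wrist",(421,60),88,32)
circ("jar50","wrist",(460,208),82,25)
plan((421.5,60.5,43),np.pi/2)
E
```

```text
jar64 t 7.35 tcp [422.4  23.1 209.9]
  xy 421.9 61.4 R 31.25
jar50 t 7.4 tcp [421.7  23.  210.5]
t 7.45 tcp [421.5  23.  211.1] q6 1.63 w 0.998
 turn units [-0.019  0.    -0.024] shift units after turn [1.502e+00 2.000e-03 6.724e+00]
```

{"op": "carry_out", "data": {
  "steps": [
    {"translation": [0.76, 0, 0], "rotation": [0, 0, 0]},
    {"translation": [0.76, 0, 0], "rotation": [0, 0, 0]},
    {"translation": [0, 0, 0.96], "rotation": [0, 0, 0]},
    {"translation": [0, 0, 0.96], "rotation": [0, 0, 0]},
    {"translation": [0, 0, 0.96], "rotation": [0, 0, 0]},
    {"translation": [0, 0, 0.96], "rotation": [0, 0, 0]},
    {"translation": [0, 0, 0.96], "rotation": [0, 0, 0]},
    {"translation": [0, 0, 0.96], "rotation": [0, 0, 0]},
    {"translation": [0, 0, 0.96], "rotation": [0, 0, 0]},
    {"translation": [0, 0, 0], "rotation": [0, 0, 0]}
  ]
}}

```text
time_s: 8.45
eef_pos: [419.6, 60.6, 41.8]
orientation: [[0.002, 1.0, -0.004], [1.0, -0.002, -0.001], [-0.001, -0.004, -1.0]]
wrist_force: [-1.1, -0.5, 0.8]
grip_width: 1.001
grasp_force: 0.0
```

{"op": "carry_out", "data": {
  "steps": [
    {"translation": [0, 0, 0], "rotation": [0, 0, 0]},
    {"translation": [0, 0, 0], "rotation": [0, 0, 0]},
    {"translation": [0, 0, 0], "rotation": [0, 0, 0]},
    {"translation": [0, 0, 0], "rotation": [0, 0, 0]},
    {"translation": [0, 0, 0], "rotation": [0, 0, 0]},
    {"translation": [0, 0, 0], "rotation": [0, 0, 0]},
    {"translation": [0, 0, 0], "rotation": [0, 0, 0]},
    {"translation": [0, 0, 0], "rotation": [0, 0, 0]}
  ],
  "jaw": -1,
  "force": 30
}}

```text
time_s: 9.25
eef_pos: [422.3, 61.1, 45.2]
orientation: [[0.002, 1.0, 0.002], [1.0, -0.002, 0.0], [0.0, 0.002, -1.0]]
wrist_force: [-3.3, -1.5, 8.7]
grip_width: 0.744
grasp_force: 33.8
```

{"op": "carry_out", "data": {
  "steps": [
    {"translation": [0, 0, -0.6], "rotation": [0, 0, 0]},
    {"translation": [0, 0, -0.9], "rotation": [0, 0, 0]},
    {"translation": [0, 0, -0.9], "rotation": [0, 0, 0]},
    {"translation": [0, 0, -0.8], "rotation": [0, 0, 0]},
    {"translation": [0.1, 0.4, 0], "rotation": [0, 0, 0]},
    {"translation": [0.2, 0.7, 0], "rotation": [0, 0, 0]},
    {"translation": [0.25, 0.8, 0], "rotation": [0, 0, 0]},
    {"translation": [0.25, 0.8, 0], "rotation": [0, 0, 0]},
    {"translation": [0.25, 0.8, 0], "rotation": [0, 0, 0]}
  ]
}}

```text
time_s: 10.15
eef_pos: [510.4, 87.5, 123.4]
orientation: [[0.002, 1.0, 0.0], [1.0, -0.002, 0.0], [0.0, 0.0, -1.0]]
wrist_force: [0.9, -0.1, -1.5]
grip_width: 0.741
grasp_force: 34.0
```

{"op": "carry_out", "data": {
  "steps": [
    {"translation": [0.25, 0.8, 0], "rotation": [0, 0, 0]},
    {"translation": [0.25, 0.8, 0], "rotation": [0, 0, 0]},
    {"translation": [0.25, 0.8, 0], "rotation": [0, 0, 0]},
    {"translation": [0.2, 0.7, 0], "rotation": [0, 0, 0]},
    {"translation": [0.1, 0.4, 0], "rotation": [0, 0, 0]},
    {"translation": [0, 0, 0], "rotation": [0, 0, 0]},
    {"translation": [0, 0, 0], "rotation": [0, 0, 0]},
    {"translation": [0, 0, 0], "rotation": [0, 0, 0]}
  ]
}}

```text
time_s: 10.95
eef_pos: [596.2, 113.1, 123.6]
orientation: [[0.002, 1.0, -0.0], [1.0, -0.002, -0.0], [-0.0, -0.0, -1.0]]
wrist_force: [0.3, -0.2, -1.7]
grip_width: 0.743
grasp_force: 34.0
```

```bash
python3 - <<'E'
from h import *
cv2.imwrite("pics/w2.png",r.snapshot("wrist"))
circ("w64","wrist",(598,203),18,41,save="cw64")
circ("w64f","wrist",(598,203),6,38)
plan((598,203,125),np.pi/2)
a=cv2.imread("pics/w2.png");b=cv2.imread("pics/cw64.png")
cv2.imwrite("pics/v2.png",np.hstack([cv2.resize(a,(400,300)),cv2.resize(b,(300,300))]))
E
```

```text
w64 t 11.0 tcp [596.2 113.1 123.8]
  xy 603.9 203.6 R 40.575
  xy 598.9 201.1 R 42.85
  xy 609.4 203.9 R 41.475
w64f t 11.05 tcp [596.3 113.1 123.9]
  xy 603.9 203.6 R 37.425
  xy 606.6 208.1 R 38.475
  xy 600.6 207.9 R 37.925
t 11.1 tcp [596.3 113.1 124. ] q6 1.76 w 0.741
 turn units [ 0.001 -0.    -0.018] shift units after turn [ 3.595  0.066 -0.041]
```

View pics/v2.png

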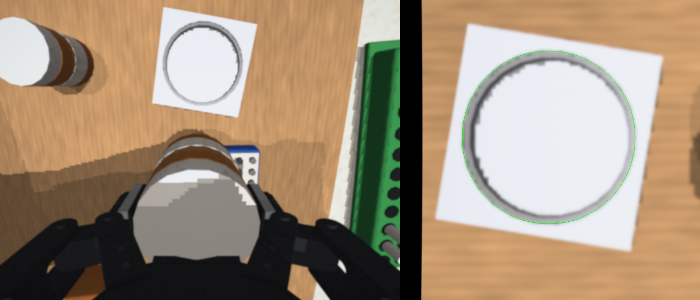

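The well64 fit is clean at (603.9, 203.6), and the jar hangs upright in the fingers.

{"op": "carry_out", "data": {
  "steps": [
    {"translation": [0.5, 0.05, 0], "rotation": [0, 0, 0]},
    {"translation": [0.8, 0.08, 0], "rotation": [0, 0, 0]},
    {"translation": [0.8, 0.08, 0], "rotation": [0, 0, 0]},
    {"translation": [0.8, 0.05, 0], "rotation": [0, 0, 0]},
    {"translation": [0.5, 0.04, 0], "rotation": [0, 0, 0]},
    {"translation": [0.22, 0, 0], "rotation": [0, 0, 0]},
    {"translation": [0, 0, 0.6], "rotation": [0, 0, 0]},
    {"translation": [0, 0, 0.6], "rotation": [0, 0, 0]},
    {"translation": [0, 0, 0.4], "rotation": [0, 0, 0]},
    {"translation": [0, 0, 0], "rotation": [0, 0, 0]}
  ]
}}

```text
time_s: 12.1
eef_pos: [603.4, 203.1, 82.5]
orientation: [[0.002, 1.0, -0.002], [1.0, -0.002, -0.001], [-0.001, -0.002, -1.0]]
wrist_force: [0.5, -0.4, -1.4]
grip_width: 0.744
grasp_force: 34.0
```

```bash
python3 - <<'E'
from h import *
plan((603.9,203.5,51.2),np.pi/2)
E
```

```text
t 12.1 tcp [603.4 203.1  82.5] q6 1.9 w 0.744
 turn units [-0.025  0.009 -0.022] shift units after turn [0.015 0.018 1.252]
```

{"op": "carry_out", "data": {
  "steps": [
    {"translation": [0, 0.02, 0.4], "rotation": [0, 0, 0]},
    {"translation": [0, 0, 0.3], "rotation": [0, 0, 0]},
    {"translation": [0, 0, 0.2], "rotation": [0, 0, 0]},
    {"translation": [0, 0, 0.1], "rotation": [0, 0, 0]},
    {"translation": [0, 0, 0.06], "rotation": [0, 0, 0]},
    {"translation": [0, 0, 0.06], "rotation": [0, 0, 0]},
    {"translation": [0, 0, 0.04], "rotation": [0, 0, 0]},
    {"translation": [0, 0, 0], "rotation": [0, 0, 0]},
    {"translation": [0, 0, 0], "rotation": [0, 0, 0]}
  ]
}}

```text
time_s: 13.0
eef_pos: [604.8, 203.8, 54.9]
orientation: [[0.001, 1.0, 0.0], [1.0, -0.001, 0.0], [0.0, 0.0, -1.0]]
wrist_force: [-0.7, -0.8, -2.0]
grip_width: 0.744
grasp_force: 34.0
```

{"op": "carry_out", "data": {
  "steps": [
    {"translation": [0, 0, 0.05], "rotation": [0, 0, 0]},
    {"translation": [0, 0, 0.05], "rotation": [0, 0, 0]},
    {"translation": [0, 0, 0.04], "rotation": [0, 0, 0]},
    {"translation": [0, 0, 0], "rotation": [0, 0, 0]},
    {"translation": [0, 0, 0], "rotation": [0, 0, 0]}
  ]
}}

```text
time_s: 13.5
eef_pos: [604.8, 203.7, 51.3]
orientation: [[0.002, 1.0, 0.0], [1.0, -0.002, 0.0], [0.0, 0.0, -1.0]]
wrist_force: [-0.5, -0.6, -0.9]
grip_width: 0.737
grasp_force: 34.1
```

{"op": "carry_out", "data": {
  "steps": [
    {"translation": [0, 0, 0.04], "rotation": [0, 0, 0]},
    {"translation": [0, 0, 0.02], "rotation": [0, 0, 0]},
    {"translation": [0, 0, 0], "rotation": [0, 0, 0]},
    {"translation": [0, 0, 0], "rotation": [0, 0, 0]}
  ]
}}

```text
time_s: 13.9
eef_pos: [604.8, 203.7, 51.2]
orientation: [[0.001, 1.0, 0.001], [1.0, -0.001, 0.0], [0.0, 0.001, -1.0]]
wrist_force: [-8.4, -2.6, 19.2]
grip_width: 0.742
grasp_force: 35.9
```

{"op": "carry_out", "data": {
  "steps": [
    {"translation": [0, 0, 0], "rotation": [0, 0, 0]},
    {"translation": [0, 0, 0], "rotation": [0, 0, 0]},
    {"translation": [0, 0, 0], "rotation": [0, 0, 0]},
    {"translation": [0, 0, 0], "rotation": [0, 0, 0]},
    {"translation": [0, 0, 0], "rotation": [0, 0, 0]}
  ],
  "jaw": 1
}}

```text
time_s: 14.4
eef_pos: [604.7, 203.7, 49.7]
orientation: [[0.002, 1.0, -0.0], [1.0, -0.002, -0.0], [-0.0, -0.0, -1.0]]
wrist_force: [0.0, 0.9, -0.9]
grip_width: 1.0
grasp_force: 0.0
```

{"op": "carry_out", "data": {
  "steps": [
    {"translation": [0, 0, -0.4], "rotation": [0, 0, 0]},
    {"translation": [0, 0, -0.8], "rotation": [0, 0, 0]},
    {"translation": [0, 0, -0.9], "rotation": [0, 0, 0]},
    {"translation": [0, 0, -0.9], "rotation": [0, 0, 0]},
    {"translation": [-0.1, -0.4, -0.9], "rotation": [0, 0, 0]},
    {"translation": [-0.2, -0.8, -0.9], "rotation": [0, 0, 0]},
    {"translation": [-0.3, -0.9, -0.6], "rotation": [0, 0, 0]},
    {"translation": [-0.3, -0.9, -0.6], "rotation": [0, 0, 0]},
    {"translation": [-0.3, -0.9, 0], "rotation": [0, 0, 0]},
    {"translation": [-0.3, -0.9, 0], "rotation": [0, 0, 0]}
  ]
}}

```text
time_s: 15.4
eef_pos: [484.1, 166.2, 201.1]
orientation: [[0.001, 1.0, 0.002], [1.0, -0.001, 0.001], [0.001, 0.002, -1.0]]
wrist_force: [0.7, -0.3, 0.2]
grip_width: 0.999
grasp_force: 0.0
```

{"op": "carry_out", "data": {
  "steps": [
    {"translation": [-0.1, -0.6, 0], "rotation": [0, 0, 0]},
    {"translation": [0, -0.35, 0], "rotation": [0, 0, 0]},
    {"translation": [0, 0, 0], "rotation": [0, 0, 0]},
    {"translation": [0, 0, 0], "rotation": [0, 0, 0]}
  ]
}}

```text
time_s: 15.8
eef_pos: [461.6, 164.2, 200.1]
orientation: [[0.001, 1.0, 0.001], [1.0, -0.001, 0.0], [0.0, 0.001, -1.0]]
wrist_force: [0.1, -0.1, -0.3]
grip_width: 1.002
grasp_force: 0.0
```

```bash
python3 - <<'E'
from h import *
cv2.imwrite("pics/w3.png",r.snapshot("wrist"))
circ("j50","wrist",(460,207),82,25,half=60,save="cj50")
circ("j64","wrist",(604,203),94,32,half=60)
circ("j64 side","side",(604,203),94,32,half=60)
plan((460.5,207,41),np.pi/2)
a=cv2.imread("pics/w3.png");b=cv2.imread("pics/cj50.png")
cv2.imwrite("pics/v3.png",np.hstack([cv2.resize(a,(400,300)),cv2.resize(b,(300,300))]))
E
```

```text
j50 t 15.85 tcp [461.7 164.2 200. ]
  xy 461.9 208.1 R 24.75
j64 t 15.9 tcp [461.6 164.1 199.8]
  xy 606.4 203.6 R 31.725
  xy 570.9 210.1 R 31.275
  xy 574.1 204.4 R 31.35
j64 side t 15.95 tcp [461.5 164.1 199.7]
  xy 604.6 201.4 R 30.85
t 16.0 tcp [461.4 164.  199.6] q6 1.91 w 1.003
 turn units [-0.002  0.001 -0.018] shift units after turn [ 1.718 -0.037  6.346]
```

View pics/v3.png

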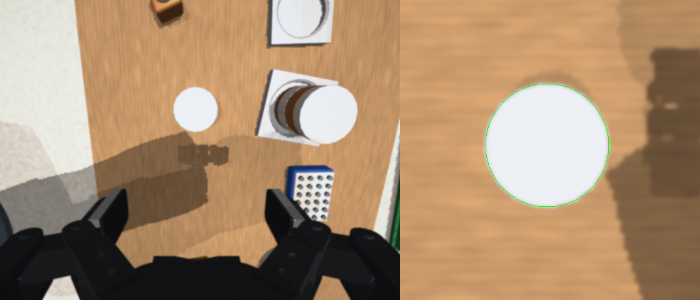

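The 64 mm jar is seated at the right height. The 50 mm jar's cap fits at (461.9, 208.1).

{"op": "carry_out", "data": {
  "steps": [
    {"translation": [0.88, 0, 0], "rotation": [0, 0, 0]},
    {"translation": [0.88, 0.02, 0], "rotation": [0, 0, 0]},
    {"translation": [0, 0, 0.96], "rotation": [0, 0, 0]},
    {"translation": [0, 0, 0.96], "rotation": [0, 0, 0]},
    {"translation": [0, 0, 0.96], "rotation": [0, 0, 0]},
    {"translation": [0, 0, 0.96], "rotation": [0, 0, 0]},
    {"translation": [0, 0, 0.96], "rotation": [0, 0, 0]},
    {"translation": [0, 0, 0.96], "rotation": [0, 0, 0]},
    {"translation": [0, 0, 0.5], "rotation": [0, 0, 0]},
    {"translation": [0, 0, 0], "rotation": [0, 0, 0]}
  ]
}}

```text
time_s: 17.0
eef_pos: [460.6, 207.4, 41.6]
orientation: [[0.002, 1.0, -0.003], [1.0, -0.002, -0.001], [-0.001, -0.003, -1.0]]
wrist_force: [-0.0, -0.5, 0.2]
grip_width: 1.001
grasp_force: 0.0
```

{"op": "carry_out", "data": {
  "steps": [
    {"translation": [0, 0, 0], "rotation": [0, 0, 0]},
    {"translation": [0, 0, 0], "rotation": [0, 0, 0]},
    {"translation": [0, 0, 0], "rotation": [0, 0, 0]},
    {"translation": [0, 0, 0], "rotation": [0, 0, 0]},
    {"translation": [0, 0, 0], "rotation": [0, 0, 0]},
    {"translation": [0, 0, 0], "rotation": [0, 0, 0]},
    {"translation": [0, 0, 0], "rotation": [0, 0, 0]},
    {"translation": [0, 0, 0], "rotation": [0, 0, 0]},
    {"translation": [0, 0, 0], "rotation": [0, 0, 0]}
  ],
  "jaw": -1
}}

```text
time_s: 17.9
eef_pos: [462.1, 208.2, 44.3]
orientation: [[0.002, 1.0, 0.001], [1.0, -0.002, 0.001], [0.001, 0.001, -1.0]]
wrist_force: [-1.2, 0.8, 6.1]
grip_width: 0.577
grasp_force: 30.6
```

{"op": "carry_out", "data": {
  "steps": [
    {"translation": [0, 0, -0.6], "rotation": [0, 0, 0]},
    {"translation": [0, 0, -0.9], "rotation": [0, 0, 0]},
    {"translation": [0, 0, -0.9], "rotation": [0, 0, 0]},
    {"translation": [0, 0, -0.9], "rotation": [0, 0, 0]},
    {"translation": [0, 0, -0.9], "rotation": [0, 0, 0]},
    {"translation": [0, 0.3, -0.8], "rotation": [0, 0, 0]},
    {"translation": [0.2, 0.7, -0.6], "rotation": [0, 0, 0]},
    {"translation": [0.25, 0.8, 0], "rotation": [0, 0, 0]},
    {"translation": [0.25, 0.8, 0], "rotation": [0, 0, 0]},
    {"translation": [0.25, 0.8, 0], "rotation": [0, 0, 0]}
  ]
}}

```text
time_s: 18.9
eef_pos: [547.4, 231.8, 183.8]
orientation: [[0.002, 1.0, 0.001], [1.0, -0.002, 0.0], [0.0, 0.001, -1.0]]
wrist_force: [-0.7, 0.4, -1.8]
grip_width: 0.581
grasp_force: 31.8
```

{"op": "carry_out", "data": {
  "steps": [
    {"translation": [0.25, 0.8, 0], "rotation": [0, 0, 0]},
    {"translation": [0.1, 0.8, 0], "rotation": [0, 0, 0]},
    {"translation": [0.06, 0.5, 0], "rotation": [0, 0, 0]},
    {"translation": [0, 0.1, 0], "rotation": [0, 0, 0]},
    {"translation": [0, 0, 0], "rotation": [0, 0, 0]},
    {"translation": [0, 0, 0], "rotation": [0, 0, 0]},
    {"translation": [0, 0, 0], "rotation": [0, 0, 0]}
  ]
}}

```text
time_s: 19.6
eef_pos: [601.1, 241.7, 183.7]
orientation: [[0.001, 1.0, 0.0], [1.0, -0.001, 0.0], [0.0, 0.0, -1.0]]
wrist_force: [0.2, 0.4, -2.1]
grip_width: 0.581
grasp_force: 31.9
```

```bash
python3 - <<'E'
from h import *
cv2.imwrite("pics/w4.png",r.snapshot("wrist"))
circ("w50","wrist",(602,332),18,34,half=60,save="cw50")
circ("w50f","wrist",(602,332),6,31,half=60)
plan((602,332,150),np.pi/2)
a=cv2.imread("pics/w4.png");b=cv2.imread("pics/cw50.png")
cv2.imwrite("pics/v4.png",np.hstack([cv2.resize(a,(400,300)),cv2.resize(b,(300,300))]))
E
```

```text
w50 t 19.65 tcp [601.1 241.7 183.7]
  xy 598.4 329.1 R 32.925
  xy 604.4 325.1 R 35.85
  xy 597.4 323.1 R 32.8
w50f t 19.7 tcp [601.2 241.7 183.7]
  xy 597.6 328.4 R 30.05
  xy 597.1 333.9 R 30.375
  xy 602.4 332.9 R 29.25
t 19.75 tcp [601.3 241.8 183.6] q6 1.95 w 0.58
 turn units [ 0.002 -0.001 -0.016] shift units after turn [3.61  0.029 1.344]
```

View pics/v4.png

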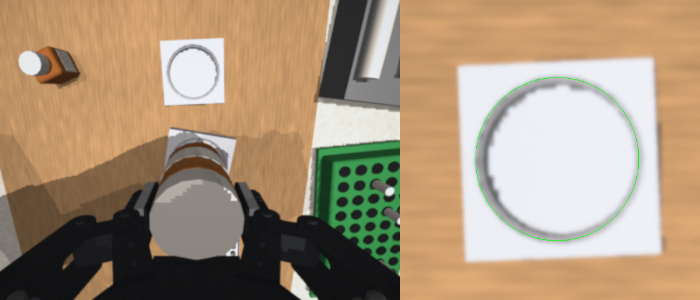

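The well50 ring fits at about (598.3, 329), which matches the centre of its block.

{"op": "carry_out", "data": {
  "steps": [
    {"translation": [0.5, -0.03, 0], "rotation": [0, 0, 0]},
    {"translation": [0.8, -0.03, 0], "rotation": [0, 0, 0]},
    {"translation": [0.8, -0.03, 0], "rotation": [0, 0, 0]},
    {"translation": [0.8, -0.03, 0], "rotation": [0, 0, 0]},
    {"translation": [0.59, 0, 0], "rotation": [0, 0, 0]},
    {"translation": [0, 0, 0.7], "rotation": [0, 0, 0]},
    {"translation": [0, 0, 0.8], "rotation": [0, 0, 0]},
    {"translation": [0, 0, 0.8], "rotation": [0, 0, 0]},
    {"translation": [0, 0, 0.8], "rotation": [0, 0, 0]},
    {"translation": [0, 0, 0.6], "rotation": [0, 0, 0]}
  ]
}}

```text
time_s: 20.75
eef_pos: [597.9, 330.6, 89.2]
orientation: [[0.001, 1.0, -0.001], [1.0, -0.001, -0.0], [-0.0, -0.001, -1.0]]
wrist_force: [-0.4, -0.0, -2.0]
grip_width: 0.576
grasp_force: 31.9
```

{"op": "carry_out", "data": {
  "steps": [
    {"translation": [0, 0, 0.4], "rotation": [0, 0, 0]},
    {"translation": [0, 0, 0.3], "rotation": [0, 0, 0]},
    {"translation": [0, 0, 0.1], "rotation": [0, 0, 0]},
    {"translation": [0, 0, 0], "rotation": [0, 0, 0]},
    {"translation": [0, 0, 0], "rotation": [0, 0, 0]}
  ]
}}

```text
time_s: 21.25
eef_pos: [599.0, 329.2, 71.5]
orientation: [[0.002, 1.0, 0.001], [1.0, -0.002, 0.0], [0.0, 0.001, -1.0]]
wrist_force: [-0.3, -0.4, -2.0]
grip_width: 0.577
grasp_force: 31.9
```

{"op": "carry_out", "data": {
  "steps": [
    {"translation": [0, -0.02, 0.3], "rotation": [0, 0, 0]},
    {"translation": [0, 0, 0.2], "rotation": [0, 0, 0]},
    {"translation": [0, 0, 0.1], "rotation": [0, 0, 0]},
    {"translation": [0, 0, 0.06], "rotation": [0, 0, 0]},
    {"translation": [0, 0, 0.05], "rotation": [0, 0, 0]},
    {"translation": [0, 0, 0.04], "rotation": [0, 0, 0]},
    {"translation": [0, 0, 0.03], "rotation": [0, 0, 0]},
    {"translation": [0, 0, 0], "rotation": [0, 0, 0]},
    {"translation": [0, 0, 0], "rotation": [0, 0, 0]}
  ]
}}

```text
time_s: 22.15
eef_pos: [598.3, 329.0, 51.4]
orientation: [[0.002, 1.0, 0.0], [1.0, -0.002, 0.0], [0.0, 0.0, -1.0]]
wrist_force: [0.5, -0.2, -1.7]
grip_width: 0.579
grasp_force: 31.9
```

{"op": "carry_out", "data": {
  "steps": [
    {"translation": [0, 0, 0.04], "rotation": [0, 0, 0]},
    {"translation": [0, 0, 0.03], "rotation": [0, 0, 0]},
    {"translation": [0, 0, 0], "rotation": [0, 0, 0]},
    {"translation": [0, 0, 0], "rotation": [0, 0, 0]}
  ]
}}

```text
time_s: 22.55
eef_pos: [598.3, 329.2, 50.3]
orientation: [[0.001, 1.0, 0.001], [1.0, -0.001, 0.001], [0.001, 0.001, -1.0]]
wrist_force: [-3.2, -0.7, 6.1]
grip_width: 0.576
grasp_force: 32.4
```

{"op": "carry_out", "data": {
  "steps": [
    {"translation": [0, 0, 0], "rotation": [0, 0, 0]},
    {"translation": [0, 0, 0], "rotation": [0, 0, 0]},
    {"translation": [0, 0, 0], "rotation": [0, 0, 0]},
    {"translation": [0, 0, 0], "rotation": [0, 0, 0]},
    {"translation": [0, 0, 0], "rotation": [0, 0, 0]},
    {"translation": [0, 0, 0], "rotation": [0, 0, 0]}
  ],
  "jaw": 1
}}

```text
time_s: 23.15
eef_pos: [598.2, 329.0, 49.5]
orientation: [[0.002, 1.0, -0.0], [1.0, -0.002, -0.0], [-0.0, -0.0, -1.0]]
wrist_force: [1.3, 0.1, 0.1]
grip_width: 1.001
grasp_force: 0.0
```

{"op": "carry_out", "data": {
  "steps": [
    {"translation": [0, 0, -0.4], "rotation": [0, 0, 0]},
    {"translation": [0, 0, -0.8], "rotation": [0, 0, 0]},
    {"translation": [0, 0, -0.9], "rotation": [0, 0, 0]},
    {"translation": [0, 0, -0.9], "rotation": [0, 0, 0]},
    {"translation": [0, 0, -0.9], "rotation": [0, 0, 0]},
    {"translation": [-0.3, -0.4, -0.9], "rotation": [0, 0, 0]},
    {"translation": [-0.6, -0.5, -0.7], "rotation": [0, 0, 0]},
    {"translation": [-0.9, -0.5, -0.5], "rotation": [0, 0, 0]},
    {"translation": [-1, -0.5, 0], "rotation": [0, 0, 0]},
    {"translation": [-1, -0.4, 0], "rotation": [0, 0, 0]}
  ]
}}

```text
time_s: 24.15
eef_pos: [540.1, 233.4, 200.9]
orientation: [[0.001, 1.0, 0.001], [1.0, -0.001, 0.001], [0.001, 0.001, -1.0]]
wrist_force: [0.2, -0.5, -0.8]
grip_width: 1.002
grasp_force: 0.0
```

{"op": "carry_out", "data": {
  "steps": [
    {"translation": [-1, -0.3, 0], "rotation": [0, 0, 0]},
    {"translation": [-1, -0.3, 0], "rotation": [0, 0, 0]},
    {"translation": [-1, -0.3, 0], "rotation": [0, 0, 0]},
    {"translation": [-1, -0.3, 0], "rotation": [0, 0, 0]},
    {"translation": [-1, -0.3, 0], "rotation": [0, 0, 0]},
    {"translation": [-1, -0.3, 0], "rotation": [0, 0, 0]},
    {"translation": [-1, -0.3, 0], "rotation": [0, 0, 0]},
    {"translation": [-1, -0.3, 0], "rotation": [0, 0, 0]},
    {"translation": [-1, -0.3, 0], "rotation": [0, 0, 0]},
    {"translation": [-1, -0.3, 0], "rotation": [0, 0, 0]}
  ]
}}

```text
time_s: 25.15
eef_pos: [464.9, -16.8, 200.5]
orientation: [[0.001, 1.0, 0.001], [1.0, -0.001, -0.0], [-0.0, 0.001, -1.0]]
wrist_force: [0.4, -0.6, 0.4]
grip_width: 0.998
grasp_force: 0.0
```

{"op": "carry_out", "data": {
  "steps": [
    {"translation": [-1, -0.3, 0], "rotation": [0, 0, 0]},
    {"translation": [-1, -0.3, 0], "rotation": [0, 0, 0]},
    {"translation": [-1, -0.3, 0], "rotation": [0, 0, 0]},
    {"translation": [-1, -0.3, 0], "rotation": [0, 0, 0]},
    {"translation": [-1, -0.2, 0], "rotation": [0, 0, 0]},
    {"translation": [-1, 0, 0], "rotation": [0, 0, 0]},
    {"translation": [-0.8, 0, 0], "rotation": [0, 0, 0]},
    {"translation": [-0.4, 0, 0], "rotation": [0, 0, 0]},
    {"translation": [0, 0, 0], "rotation": [0, 0, 0]},
    {"translation": [0, 0, 0], "rotation": [0, 0, 0]}
  ]
}}

```text
time_s: 26.15
eef_pos: [429.9, -195.2, 199.8]
orientation: [[0.002, 1.0, 0.0], [1.0, -0.002, 0.0], [0.0, 0.0, -1.0]]
wrist_force: [0.2, 1.2, -0.3]
grip_width: 0.999
grasp_force: 0.0
```

```bash
python3 - <<'E'
from h import *
circ("j36","wrist",(430.6,-189.4),76,18,half=50,save="cj36")
circ("j50","scene",(598,329),88,25,half=50)
circ("j50","side",(598,329),88,25,half=50)
plan((430.6,-189.4,36),np.pi/2)
E
```

```text
j36 t 26.15 tcp [ 429.9 -195.2  199.8]
  xy 431.0 -188.3 R 17.825
j50 t 26.2 tcp [ 430.  -195.   199.7]
  xy 597.1 328.6 R 24.2
  xy 628.6 321.1 R 23.275
j50 t 26.25 tcp [ 430.  -194.9  199.7]
t 26.3 tcp [ 430.  -195.   199.7] q6 1.15 w 1.001
 turn units [-0.    -0.002 -0.006] shift units after turn [0.223 0.025 6.546]
```

{"op": "carry_out", "data": {
  "steps": [
    {"translation": [0.26, 0.04, 0.3], "rotation": [0, 0, 0]},
    {"translation": [0, 0, 0.96], "rotation": [0, 0, 0]},
    {"translation": [0, 0, 0.96], "rotation": [0, 0, 0]},
    {"translation": [0, 0, 0.96], "rotation": [0, 0, 0]},
    {"translation": [0, 0, 0.96], "rotation": [0, 0, 0]},
    {"translation": [0, 0, 0.96], "rotation": [0, 0, 0]},
    {"translation": [0, 0, 0.96], "rotation": [0, 0, 0]},
    {"translation": [0, 0, 0.46], "rotation": [0, 0, 0]},
    {"translation": [0, 0, 0], "rotation": [0, 0, 0]}
  ]
}}

```text
time_s: 27.2
eef_pos: [429.9, -188.3, 35.3]
orientation: [[0.001, 1.0, -0.002], [1.0, -0.001, 0.001], [0.001, -0.002, -1.0]]
wrist_force: [0.3, 0.7, 0.1]
grip_width: 1.0
grasp_force: 0.0
```

{"op": "carry_out", "data": {
  "steps": [
    {"translation": [0, 0, 0], "rotation": [0, 0, 0]},
    {"translation": [0, 0, 0], "rotation": [0, 0, 0]},
    {"translation": [0, 0, 0], "rotation": [0, 0, 0]},
    {"translation": [0, 0, 0], "rotation": [0, 0, 0]},
    {"translation": [0, 0, 0], "rotation": [0, 0, 0]},
    {"translation": [0, 0, 0], "rotation": [0, 0, 0]},
    {"translation": [0, 0, 0], "rotation": [0, 0, 0]},
    {"translation": [0, 0, 0], "rotation": [0, 0, 0]},
    {"translation": [0, 0, 0], "rotation": [0, 0, 0]},
    {"translation": [0, 0, 0], "rotation": [0, 0, 0]}
  ],
  "jaw": -1
}}

```text
time_s: 28.2
eef_pos: [431.4, -189.5, 37.1]
orientation: [[0.002, 1.0, 0.001], [1.0, -0.002, -0.0], [-0.0, 0.001, -1.0]]
wrist_force: [-1.2, 0.3, 7.2]
grip_width: 0.418
grasp_force: 32.8
```

{"op": "carry_out", "data": {
  "steps": [
    {"translation": [0, 0, -0.6], "rotation": [0, 0, 0]},
    {"translation": [0, 0, -0.9], "rotation": [0, 0, 0]},
    {"translation": [0, 0, -0.9], "rotation": [0, 0, 0]},
    {"translation": [0, 0.3, -0.9], "rotation": [0, 0, 0]},
    {"translation": [-0.2, 0.6, -0.7], "rotation": [0, 0, 0]},
    {"translation": [-0.4, 0.8, -0.4], "rotation": [0, 0, 0]},
    {"translation": [-0.4, 0.8, 0], "rotation": [0, 0, 0]},
    {"translation": [-0.4, 0.8, 0], "rotation": [0, 0, 0]},
    {"translation": [-0.4, 0.8, 0], "rotation": [0, 0, 0]},
    {"translation": [-0.4, 0.8, 0], "rotation": [0, 0, 0]}
  ]
}}

```text
time_s: 29.2
eef_pos: [554.0, -244.8, 146.5]
orientation: [[0.002, 1.0, -0.0], [1.0, -0.002, 0.0], [0.0, -0.0, -1.0]]
wrist_force: [-0.4, -0.6, -0.2]
grip_width: 0.411
grasp_force: 32.3
```

{"op": "carry_out", "data": {
  "steps": [
    {"translation": [-0.4, 0.8, 0], "rotation": [0, 0, 0]},
    {"translation": [-0.4, 0.8, 0], "rotation": [0, 0, 0]},
    {"translation": [-0.3, 0.8, 0], "rotation": [0, 0, 0]},
    {"translation": [-0.1, 0.5, 0], "rotation": [0, 0, 0]},
    {"translation": [0, 0.2, 0], "rotation": [0, 0, 0]},
    {"translation": [0, 0, 0], "rotation": [0, 0, 0]},
    {"translation": [0, 0, 0], "rotation": [0, 0, 0]},
    {"translation": [0, 0, 0], "rotation": [0, 0, 0]}
  ]
}}

```text
time_s: 30.0
eef_pos: [630.3, -274.4, 146.9]
orientation: [[0.002, 1.0, -0.0], [1.0, -0.002, -0.0], [-0.0, -0.0, -1.0]]
wrist_force: [0.3, -0.3, -1.5]
grip_width: 0.413
grasp_force: 32.3
```

```bash
python3 - <<'E'
from h import *
cv2.imwrite("pics/w5.png",r.snapshot("wrist"))
circ("w36","wrist",(632,-185),18,27,half=50,save="cw36")
circ("w36f","wrist",(632,-185),6,24,half=50)
plan((632,-185,100),np.pi/2)
a=cv2.imread("pics/w5.png");b=cv2.imread("pics/cw36.png")
cv2.imwrite("pics/v5.png",np.hstack([cv2.resize(a,(400,300)),cv2.resize(b,(300,300))]))
E
```

```text
w36 t 30.05 tcp [ 630.3 -274.5  146.9]
  xy 635.9 -190.6 R 26.625
  xy 630.6 -193.6 R 27.425
  xy 639.1 -195.4 R 27.725
w36f t 30.1 tcp [ 630.4 -274.5  146.9]
  xy 635.9 -190.9 R 23.55
  xy 638.9 -186.9 R 23.925
  xy 631.1 -187.9 R 22.375
t 30.15 tcp [ 630.5 -274.5  146.9] q6 1.16 w 0.42
 turn units [ 0.002  0.001 -0.019] shift units after turn [3.582 0.06  1.875]
```

View pics/v5.png

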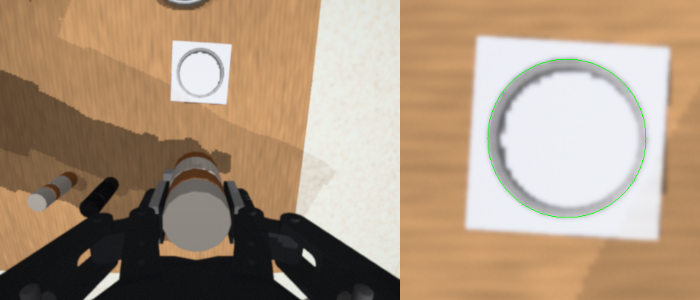

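Well36 fits cleanly at (635.9, −190.7), concentric with its block, and the jar is held upright.

{"op": "carry_out", "data": {
  "steps": [
    {"translation": [0.5, 0.05, 0], "rotation": [0, 0, 0]},
    {"translation": [0.8, 0.06, 0], "rotation": [0, 0, 0]},
    {"translation": [0.8, 0.06, 0], "rotation": [0, 0, 0]},
    {"translation": [0.8, 0.04, 0], "rotation": [0, 0, 0]},
    {"translation": [0.43, 0, 0], "rotation": [0, 0, 0]},
    {"translation": [0, 0, 0.7], "rotation": [0, 0, 0]},
    {"translation": [0, 0, 0.8], "rotation": [0, 0, 0]},
    {"translation": [0, 0, 0.8], "rotation": [0, 0, 0]},
    {"translation": [0, 0, 0.6], "rotation": [0, 0, 0]},
    {"translation": [0, 0, 0.4], "rotation": [0, 0, 0]}
  ]
}}

```text
time_s: 31.15
eef_pos: [635.7, -190.5, 62.9]
orientation: [[0.001, 1.0, -0.001], [1.0, -0.001, 0.0], [0.0, -0.001, -1.0]]
wrist_force: [0.6, -0.2, -1.1]
grip_width: 0.411
grasp_force: 32.3
```

{"op": "carry_out", "data": {
  "steps": [
    {"translation": [0, 0, 0.2], "rotation": [0, 0, 0]},
    {"translation": [0, 0, 0], "rotation": [0, 0, 0]},
    {"translation": [0, 0, 0], "rotation": [0, 0, 0]},
    {"translation": [0, 0, 0], "rotation": [0, 0, 0]}
  ]
}}

```text
time_s: 31.55
eef_pos: [636.6, -191.5, 59.9]
orientation: [[0.002, 1.0, 0.001], [1.0, -0.002, -0.0], [-0.0, 0.001, -1.0]]
wrist_force: [-0.1, 0.4, -1.0]
grip_width: 0.413
grasp_force: 32.3
```

{"op": "carry_out", "data": {
  "steps": [
    {"translation": [0, -0.02, 0.2], "rotation": [0, 0, 0]},
    {"translation": [0, 0, 0.15], "rotation": [0, 0, 0]},
    {"translation": [0, 0, 0.1], "rotation": [0, 0, 0]},
    {"translation": [0, 0, 0.06], "rotation": [0, 0, 0]},
    {"translation": [0, 0, 0.05], "rotation": [0, 0, 0]},
    {"translation": [0, 0, 0.03], "rotation": [0, 0, 0]},
    {"translation": [0, 0, 0.03], "rotation": [0, 0, 0]},
    {"translation": [0, 0, 0], "rotation": [0, 0, 0]},
    {"translation": [0, 0, 0], "rotation": [0, 0, 0]}
  ]
}}

```text
time_s: 32.45
eef_pos: [635.7, -191.3, 43.6]
orientation: [[0.002, 1.0, 0.0], [1.0, -0.002, 0.0], [0.0, 0.0, -1.0]]
wrist_force: [-0.7, -0.2, -0.4]
grip_width: 0.412
grasp_force: 32.3
```

{"op": "carry_out", "data": {
  "steps": [
    {"translation": [0, 0, 0.04], "rotation": [0, 0, 0]},
    {"translation": [0, 0, 0.01], "rotation": [0, 0, 0]},
    {"translation": [0, 0, 0], "rotation": [0, 0, 0]},
    {"translation": [0, 0, 0], "rotation": [0, 0, 0]}
  ]
}}

```text
time_s: 32.85
eef_pos: [635.9, -191.4, 43.1]
orientation: [[0.002, 1.0, 0.001], [1.0, -0.002, -0.0], [-0.0, 0.001, -1.0]]
wrist_force: [-4.1, 0.1, 9.5]
grip_width: 0.416
grasp_force: 33.3
```

{"op": "carry_out", "data": {
  "steps": [
    {"translation": [0, 0, 0], "rotation": [0, 0, 0]},
    {"translation": [0, 0, 0], "rotation": [0, 0, 0]},
    {"translation": [0, 0, 0], "rotation": [0, 0, 0]},
    {"translation": [0, 0, 0], "rotation": [0, 0, 0]},
    {"translation": [0, 0, 0], "rotation": [0, 0, 0]},
    {"translation": [0, 0, 0], "rotation": [0, 0, 0]},
    {"translation": [0, 0, 0], "rotation": [0, 0, 0]}
  ],
  "jaw": 1
}}

```text
time_s: 33.55
eef_pos: [635.7, -191.3, 42.3]
orientation: [[0.002, 1.0, -0.0], [1.0, -0.002, 0.0], [0.0, -0.0, -1.0]]
wrist_force: [-0.8, -0.1, -0.6]
grip_width: 1.002
grasp_force: 0.0
```

{"op": "carry_out", "data": {
  "steps": [
    {"translation": [0, 0, -0.4], "rotation": [0, 0, 0]},
    {"translation": [0, 0, -0.8], "rotation": [0, 0, 0]},
    {"translation": [0, 0, -0.9], "rotation": [0, 0, 0]},
    {"translation": [0, 0, -0.9], "rotation": [0, 0, 0]},
    {"translation": [-0.3, -0.4, -0.9], "rotation": [0, 0, 0]},
    {"translation": [-0.5, -0.8, -0.9], "rotation": [0, 0, 0]},
    {"translation": [-0.6, -0.9, -0.8], "rotation": [0, 0, 0]},
    {"translation": [-0.6, -0.9, -0.6], "rotation": [0, 0, 0]},
    {"translation": [-0.6, -0.9, 0], "rotation": [0, 0, 0]},
    {"translation": [-0.6, -0.9, 0], "rotation": [0, 0, 0]}
  ]
}}

```text
time_s: 34.55
eef_pos: [514.9, -271.8, 198.8]
orientation: [[0.001, 1.0, 0.002], [1.0, -0.001, -0.001], [-0.001, 0.002, -1.0]]
wrist_force: [-0.5, 0.0, -0.2]
grip_width: 0.999
grasp_force: 0.0
```

{"op": "carry_out", "data": {
  "steps": [
    {"translation": [-0.6, -0.9, 0], "rotation": [0, 0, 0]},
    {"translation": [-0.6, -0.9, 0], "rotation": [0, 0, 0]},
    {"translation": [-0.6, -0.9, 0], "rotation": [0, 0, 0]},
    {"translation": [-0.3, -0.8, 0], "rotation": [0, 0, 0]},
    {"translation": [0, 0, 0], "rotation": [0, 0, 1]},
    {"translation": [0, 0, 0], "rotation": [0, 0, 1]},
    {"translation": [0, 0, 0], "rotation": [0, 0, 1]},
    {"translation": [0, 0, 0], "rotation": [0, 0, 1]},
    {"translation": [0, 0, 0], "rotation": [0, 0, 1]},
    {"translation": [0, 0, 0], "rotation": [0, 0, 1]}
  ]
}}

```text
time_s: 35.55
eef_pos: [428.0, -323.6, 198.2]
orientation: [[0.504, 0.863, 0.001], [0.863, -0.504, -0.0], [-0.0, 0.001, -1.0]]
wrist_force: [-0.1, 0.2, 0.1]
grip_width: 0.998
grasp_force: 0.0
```

{"op": "carry_out", "data": {
  "steps": [
    {"translation": [0, 0, 0], "rotation": [0, 0, 1]},
    {"translation": [0, 0, 0], "rotation": [0, 0, 1]},
    {"translation": [0, 0, 0], "rotation": [0, 0, 1]},
    {"translation": [0, 0, 0], "rotation": [0, 0, 1]},
    {"translation": [0, 0, 0], "rotation": [0, 0, 1]},
    {"translation": [0, 0, 0], "rotation": [0, 0, 1]},
    {"translation": [0, 0, 0], "rotation": [0, 0, 1]},
    {"translation": [0, 0, 0], "rotation": [0, 0, 1]},
    {"translation": [0, 0, 0], "rotation": [0, 0, 1]},
    {"translation": [0, 0, 0], "rotation": [0, 0, 1]}
  ]
}}

```text
time_s: 36.55
eef_pos: [428.0, -323.5, 198.2]
orientation: [[0.986, 0.169, 0.001], [0.169, -0.986, -0.0], [0.001, 0.001, -1.0]]
wrist_force: [-0.2, -0.4, -0.4]
grip_width: 0.997
grasp_force: 0.0
```

{"op": "carry_out", "data": {
  "steps": [
    {"translation": [0, 0, 0], "rotation": [0, 0, 1]},
    {"translation": [0, 0, 0], "rotation": [0, 0, 1]},
    {"translation": [0, 0, 0], "rotation": [0, 0, 0]},
    {"translation": [0, 0, 0], "rotation": [0, 0, 0]}
  ]
}}

```text
time_s: 36.95
eef_pos: [428.1, -323.6, 197.8]
orientation: [[1.0, 0.001, 0.001], [0.001, -1.0, -0.0], [0.001, 0.0, -1.0]]
wrist_force: [-0.1, -0.6, -0.4]
grip_width: 0.999
grasp_force: 0.0
```

```bash
python3 - <<'E'
from h import *
cv2.imwrite("pics/w6.png",r.snapshot("wrist"))
circ("j22","wrist",(460,-325),70,11,half=40,save="cj22")
circ("j36","side",(636,-191),82,18,half=50)
circ("w22","wrist",(600,-330),18,20,half=40)
plan((460,-325,31),0)
a=cv2.imread("pics/w6.png");b=cv2.imread("pics/cj22.png")
cv2.imwrite("pics/v6.png",np.hstack([cv2.resize(a,(400,300)),cv2.resize(b,(300,300))]))
E
```

```text
j22 t 37.0 tcp [ 428.  -323.5  197.7]
  xy 460.6 -323.6 R 10.675
j36 t 37.05 tcp [ 428.  -323.5  197.6]
  xy 635.4 -191.1 R 17.75
w22 t 37.1 tcp [ 428.  -323.5  197.5]
t 37.15 tcp [ 428.  -323.5  197.4] q6 2.49 w 1.0
 turn units [ 0.001 -0.001 -0.003] shift units after turn [1.281 0.059 6.658]
```

View pics/v6.png

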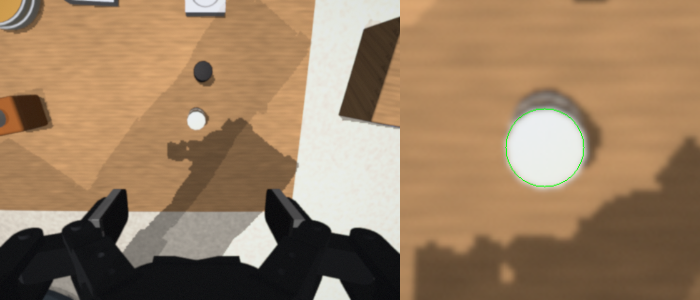

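Jar 36 is seated. The amber 22 mm jar's cap fits at (460.6, −323.6), with the black look-alike behind it, clear of the fingers.

{"op": "carry_out", "data": {
  "steps": [
    {"translation": [0.65, 0, 0], "rotation": [0, 0, 0]},
    {"translation": [0.65, 0, 0], "rotation": [0, 0, 0]},
    {"translation": [0, 0, 0.96], "rotation": [0, 0, 0]},
    {"translation": [0, 0, 0.96], "rotation": [0, 0, 0]},
    {"translation": [0, 0, 0.96], "rotation": [0, 0, 0]},
    {"translation": [0, 0, 0.96], "rotation": [0, 0, 0]},
    {"translation": [0, 0, 0.96], "rotation": [0, 0, 0]},
    {"translation": [0, 0, 0.96], "rotation": [0, 0, 0]},
    {"translation": [0, 0, 0.85], "rotation": [0, 0, 0]},
    {"translation": [0, 0, 0], "rotation": [0, 0, 0]}
  ]
}}

```text
time_s: 38.15
eef_pos: [458.9, -322.5, 29.6]
orientation: [[1.0, -0.001, -0.004], [-0.001, -1.0, 0.003], [-0.004, -0.003, -1.0]]
wrist_force: [-0.3, 0.3, 0.2]
grip_width: 1.003
grasp_force: 0.0
```

{"op": "carry_out", "data": {
  "steps": [
    {"translation": [0, 0, 0], "rotation": [0, 0, 0]},
    {"translation": [0, 0, 0], "rotation": [0, 0, 0]},
    {"translation": [0, 0, 0], "rotation": [0, 0, 0]},
    {"translation": [0, 0, 0], "rotation": [0, 0, 0]},
    {"translation": [0, 0, 0], "rotation": [0, 0, 0]},
    {"translation": [0, 0, 0], "rotation": [0, 0, 0]},
    {"translation": [0, 0, 0], "rotation": [0, 0, 0]},
    {"translation": [0, 0, 0], "rotation": [0, 0, 0]},
    {"translation": [0, 0, 0], "rotation": [0, 0, 0]},
    {"translation": [0, 0, 0], "rotation": [0, 0, 0]}
  ],
  "jaw": -1
}}

```text
time_s: 39.15
eef_pos: [460.8, -323.8, 32.7]
orientation: [[1.0, -0.001, 0.001], [-0.001, -1.0, -0.001], [0.001, 0.001, -1.0]]
wrist_force: [-0.4, 1.2, 7.0]
grip_width: 0.251
grasp_force: 29.3
```

{"op": "carry_out", "data": {
  "steps": [
    {"translation": [0, 0, 0], "rotation": [0, 0, 0]},
    {"translation": [0, 0, 0], "rotation": [0, 0, 0]},
    {"translation": [0, 0, 0], "rotation": [0, 0, 0]}
  ]
}}

```text
time_s: 39.45
eef_pos: [460.8, -323.8, 32.8]
orientation: [[1.0, -0.002, 0.001], [-0.002, -1.0, -0.001], [0.001, 0.001, -1.0]]
wrist_force: [-0.4, 1.0, 7.5]
grip_width: 0.247
grasp_force: 29.3
```

{"op": "carry_out", "data": {
  "steps": [
    {"translation": [0, 0, -0.6], "rotation": [0, 0, 0]},
    {"translation": [0, 0, -0.9], "rotation": [0, 0, 0]},
    {"translation": [0, 0, -0.9], "rotation": [0, 0, 0]},
    {"translation": [0, 0, -0.9], "rotation": [0, 0, 0]},
    {"translation": [0, 0, -0.9], "rotation": [0, 0, 0]},
    {"translation": [0.4, 0.06, -0.6], "rotation": [0, 0, 0]},
    {"translation": [0.7, 0.06, -0.2], "rotation": [0, 0, 0]},
    {"translation": [0.6, 0.06, 0], "rotation": [0, 0, 0]},
    {"translation": [0.3, 0.06, 0], "rotation": [0, 0, 0]},
    {"translation": [0, 0, 0], "rotation": [0, 0, 0]}
  ]
}}

```text
time_s: 40.45
eef_pos: [510.8, -329.6, 156.6]
orientation: [[1.0, -0.001, -0.0], [-0.001, -1.0, 0.0], [-0.0, -0.0, -1.0]]
wrist_force: [-0.6, -0.4, -0.7]
grip_width: 0.253
grasp_force: 29.4
```

{"op": "carry_out", "data": {
  "steps": [
    {"translation": [0, 0, 0], "rotation": [0, 0, 0]},
    {"translation": [0, 0, 0], "rotation": [0, 0, 0]}
  ]
}}

```text
time_s: 40.65
eef_pos: [509.8, -329.6, 157.0]
orientation: [[1.0, -0.002, -0.0], [-0.002, -1.0, 0.0], [-0.0, -0.0, -1.0]]
wrist_force: [-0.3, -0.9, 0.5]
grip_width: 0.248
grasp_force: 29.4
```

```bash
python3 - <<'E'
from h import *
cv2.imwrite("pics/w7.png",r.snapshot("wrist"))
circ("w22","wrist",(602,-332),18,20,half=40,save="cw22")
circ("w22f","wrist",(602,-332),6,17,half=40)
plan((602,-332,38.8),0)
a=cv2.imread("pics/w7.png");b=cv2.imread("pics/cw22.png")
cv2.imwrite("pics/v7.png",np.hstack([cv2.resize(a,(400,300)),cv2.resize(b,(300,300))]))
E
```

```text
w22 t 40.7 tcp [ 509.9 -329.6  157.1]
  xy 615.1 -335.1 R 19.7
  xy 610.9 -340.6 R 21.85
  xy 610.6 -331.1 R 20.475
w22f t 40.75 tcp [ 510.  -329.7  157.1]
  xy 615.1 -334.9 R 16.6
  xy 619.1 -338.1 R 16.525
  xy 613.9 -339.9 R 16.05
t 40.8 tcp [ 510.1 -329.7  157.2] q6 2.57 w 0.246
 turn units [-0.     0.    -0.021] shift units after turn [3.677 0.094 4.735]
```

View pics/v7.png

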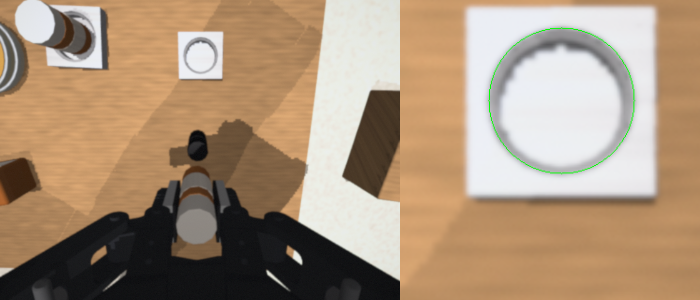

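Well22 fits at (615.1, −335), concentric with its block. The scene-camera warp agrees.

{"op": "carry_out", "data": {
  "steps": [
    {"translation": [0.5, 0.03, 0], "rotation": [0, 0, 0]},
    {"translation": [0.8, 0.04, 0], "rotation": [0, 0, 0]},
    {"translation": [0.8, 0.04, 0], "rotation": [0, 0, 0]},
    {"translation": [0.8, 0.04, 0], "rotation": [0, 0, 0]},
    {"translation": [0.8, 0.04, 0], "rotation": [0, 0, 0]},
    {"translation": [0.5, 0.02, 0], "rotation": [0, 0, 0]},
    {"translation": [0, 0, 0.6], "rotation": [0, 0, 0]},
    {"translation": [0, 0, 0.8], "rotation": [0, 0, 0]},
    {"translation": [0, 0, 0.8], "rotation": [0, 0, 0]},
    {"translation": [0, 0, 0.8], "rotation": [0, 0, 0]}
  ]
}}

```text
time_s: 41.8
eef_pos: [615.2, -335.1, 81.4]
orientation: [[1.0, -0.002, 0.0], [-0.002, -1.0, -0.0], [0.0, 0.0, -1.0]]
wrist_force: [0.6, -0.1, -0.2]
grip_width: 0.245
grasp_force: 29.4
```

{"op": "carry_out", "data": {
  "steps": [
    {"translation": [0, 0, 0.6], "rotation": [0, 0, 0]},
    {"translation": [0, 0, 0.4], "rotation": [0, 0, 0]},
    {"translation": [0, 0, 0.1], "rotation": [0, 0, 0]},
    {"translation": [0, 0, 0], "rotation": [0, 0, 0]},
    {"translation": [0, 0, 0], "rotation": [0, 0, 0]},
    {"translation": [0, 0, 0], "rotation": [0, 0, 0]}
  ]
}}

```text
time_s: 42.4
eef_pos: [615.9, -335.3, 55.4]
orientation: [[1.0, -0.002, 0.001], [-0.002, -1.0, -0.001], [0.001, 0.001, -1.0]]
wrist_force: [-0.0, 0.1, -0.3]
grip_width: 0.253
grasp_force: 29.4
```

{"op": "carry_out", "data": {
  "steps": [
    {"translation": [-0.02, 0, 0.2], "rotation": [0, 0, 0]},
    {"translation": [0, 0, 0.15], "rotation": [0, 0, 0]},
    {"translation": [0, 0, 0.1], "rotation": [0, 0, 0]},
    {"translation": [0, 0, 0.06], "rotation": [0, 0, 0]},
    {"translation": [0, 0, 0.05], "rotation": [0, 0, 0]},
    {"translation": [0, 0, 0.03], "rotation": [0, 0, 0]},
    {"translation": [0, 0, 0.02], "rotation": [0, 0, 0]},
    {"translation": [0, 0, 0], "rotation": [0, 0, 0]},
    {"translation": [0, 0, 0], "rotation": [0, 0, 0]}
  ]
}}

```text
time_s: 43.3
eef_pos: [615.0, -335.1, 39.4]
orientation: [[1.0, -0.002, 0.0], [-0.002, -1.0, -0.0], [0.0, 0.0, -1.0]]
wrist_force: [0.8, -0.0, 0.6]
grip_width: 0.25
grasp_force: 29.4
```

{"op": "carry_out", "data": {
  "steps": [
    {"translation": [0, 0, 0.03], "rotation": [0, 0, 0]},
    {"translation": [0, 0, 0.02], "rotation": [0, 0, 0]},
    {"translation": [0, 0, 0], "rotation": [0, 0, 0]},
    {"translation": [0, 0, 0], "rotation": [0, 0, 0]}
  ]
}}

```text
time_s: 43.7
eef_pos: [615.2, -335.1, 38.8]
orientation: [[1.0, -0.002, 0.001], [-0.001, -1.0, -0.0], [0.001, 0.0, -1.0]]
wrist_force: [-2.4, 1.1, 7.2]
grip_width: 0.25
grasp_force: 30.2
```

{"op": "carry_out", "data": {
  "steps": [
    {"translation": [0, 0, 0], "rotation": [0, 0, 0]},
    {"translation": [0, 0, 0], "rotation": [0, 0, 0]},
    {"translation": [0, 0, 0], "rotation": [0, 0, 0]},
    {"translation": [0, 0, 0], "rotation": [0, 0, 0]},
    {"translation": [0, 0, 0], "rotation": [0, 0, 0]},
    {"translation": [0, 0, 0], "rotation": [0, 0, 0]},
    {"translation": [0, 0, 0], "rotation": [0, 0, 0]},
    {"translation": [0, 0, 0], "rotation": [0, 0, 0]}
  ],
  "jaw": 1
}}

```text
time_s: 44.5
eef_pos: [614.9, -335.1, 38.0]
orientation: [[1.0, -0.002, -0.0], [-0.002, -1.0, 0.0], [-0.0, -0.0, -1.0]]
wrist_force: [0.1, -0.3, -0.1]
grip_width: 1.004
grasp_force: 0.0
```

{"op": "carry_out", "data": {
  "steps": [
    {"translation": [0, 0, -0.4], "rotation": [0, 0, 0]},
    {"translation": [0, 0, -0.8], "rotation": [0, 0, 0]},
    {"translation": [0, 0, -0.9], "rotation": [0, 0, 0]},
    {"translation": [0, 0, -0.9], "rotation": [0, 0, 0]},
    {"translation": [-0.3, 0, -0.9], "rotation": [0, 0, 0]},
    {"translation": [-0.6, 0, -0.8], "rotation": [0, 0, 0]},
    {"translation": [-0.8, 0, -0.5], "rotation": [0, 0, 0]},
    {"translation": [-0.8, 0, 0], "rotation": [0, 0, 0]},
    {"translation": [-0.8, 0, 0], "rotation": [0, 0, 0]},
    {"translation": [-0.5, 0, 0], "rotation": [0, 0, 0]}
  ]
}}

```text
time_s: 45.5
eef_pos: [518.8, -335.0, 169.2]
orientation: [[1.0, -0.002, 0.001], [-0.002, -1.0, -0.001], [0.001, 0.001, -1.0]]
wrist_force: [-0.5, -0.3, 0.2]
grip_width: 0.999
grasp_force: 0.0
```

{"op": "carry_out", "data": {
  "steps": [
    {"translation": [0, 0, 0], "rotation": [0, 0, 0]},
    {"translation": [0, 0, 0], "rotation": [0, 0, 0]},
    {"translation": [0, 0, 0], "rotation": [0, 0, 0]}
  ]
}}

```text
time_s: 45.8
eef_pos: [520.7, -334.9, 168.3]
orientation: [[1.0, -0.001, 0.0], [-0.001, -1.0, -0.0], [0.0, 0.0, -1.0]]
wrist_force: [1.2, -0.1, 0.2]
grip_width: 0.998
grasp_force: 0.0
```

```bash
python3 - <<'E'
from h import *
circ("j22","wrist",(615,-335),76,11,half=40)
circ("j50","scene",(598,329),88,25,half=50)
a=r.snapshot("scene"); b=r.snapshot("side")
cv2.imwrite("pics/v8.png",np.hstack([cv2.resize(a[100:400,100:560],(400,260)),cv2.resize(b[130:470,170:500],(400,412))[:260]]) if 0 else np.vstack([a[110:400,120:520],b[130:430,160:560]]))
E
```

```text
j22 t 45.8 tcp [ 520.7 -334.9  168.3]
  xy 608.6 -333.9 R 11.575
  xy 614.4 -335.4 R 10.525
  xy 607.9 -339.4 R 10.575
j50 t 45.85 tcp [ 520.6 -334.9  168.1]
  xy 597.1 328.1 R 24.325
```

View pics/v8.png

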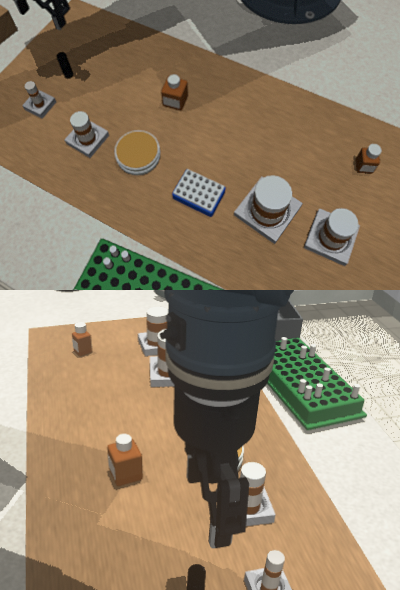

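All four jars stand upright in their wells: in the scene crop the 64 is at (272,200), the 50 at (340,230), the 36 at (85,130) and the 22 at (35,97). The square bottles at (175,92) and (370,158) are where they were, and the black look-alike still stands.

```bash
python3 -c "
from rig import r
print(r.close_job())"
```

```text
the job is handed in; nothing more can be done
None
```

All four jars went into their matching wells, largest to smallest, and stood upright at the final look with the square bottles and black look-alike untouched; I handed the job in at about 46 s of the 109 s allowed, and no verdict was returned.

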